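# Clip the slate clamp on and pin it

### The job

The cracked slate in the dressing jig is about to be trimmed: slide the sprung clamp along its track until it is fully home and its jaw has clipped over the slate's edge, then take the lock pin (the one with the round grooved steel head) from the wooden rack and drop it right down through the clamp and the track, head seated on the clamp, so that the clamp cannot back off. Do not lean on the slate, leave it in its bed, and leave the other tools where they are.

Things in the scene. Friction and masses are not known exactly. Their poses are not given: they have to be found in the camera images.
- jig: Slate jig fixed to the bench: dark steel track 285 x 80 mm, top at 34 mm (low side guides to 42 mm), then a wooden bed 140 x 150 mm, 50 mm high. Origin on the bench under the slate's near edge, on the centre line; +x is the clamping direction (track to bed), z up. Track x = -250 to +35 mm, bed +30 to +170 mm, end stop at +152 mm.
- clamp (a joint): Travel of the sprung clamp along the jig's +x, m: 0 = fully drawn back, 0.080 = fully home (end stop). It starts anywhere from 0 to 0.040, slides with light friction and stays where it is left; jaw meets the slate at about 0.055 where the push rises to about 10 to 18 N, then eases to 5 N once the jaw is up at about 0.068.
- jaw (a joint): Angle of the clamp's hinged upper jaw, rad: 0 = sprung down and closed on nothing, grows as its tip rises; about 0.11 when it sits on the slate. The spring pushes it closed. Its sloping nose rides up over the slate's edge by itself when the clamp is pushed.
- push_face (a point): Centre of the rear face of the clamp's upright push plate (50 mm wide across the track, 12 mm thick, standing from 44 to 89 mm above the bench); this point is 68 mm above the bench. Axes as the jig. Push here towards the jig's +x.
- clamp_hole (a point): Mouth of the round 13 mm hole down through the clamp's 10 mm thick base plate, on its top face, 45 mm above the bench, 52 mm ahead of push_face and 42 mm behind the jaw's hinge cheeks (cheeks up to 73 mm above the bench). The clamp's base is 50 mm wide.
- track_hole (a point): Mouth of the round 13 mm hole through the 34 mm thick track, on the track's top face, on the centre line, 95 mm behind the slate's edge. Lies exactly under clamp_hole when the clamp is fully home and is covered by the clamp until then.
- jaw_tip (a point): Underside of the jaw's gripping pad, 34 mm wide; home it lies 9 mm in from the slate's edge, on top of the slate.
- slate: Cracked grey slate 150 x 132 x 8 mm, loose, lying flat in the jig's bed with its near edge overhanging the bed by 30 mm. Origin on its underside in the middle of its near edge, 50 mm above the bench; x runs along the jig's +x. Fragile.
- rack: Wooden block 200 x 60 x 50 mm fixed on the bench, with three 13 mm holes along its x axis, 60 mm apart. Origin under its centre.
- pin: Steel lock pin standing in one of the rack's holes: shank 10 mm thick, 40 mm long, tapered foot; round grooved head 22 mm in diameter, 24 mm tall, flat underneath. Origin at the shank's tip, z up towards the head. In the rack its head spans 50 to 74 mm above the bench. Seated in the clamp, its tip is 5 mm above the bench.
- pin_tip (a point): Lower end of the lock pin's shank, on its axis.
- pin_head (a point): Middle of the lock pin's head, 52 mm up from the tip.
- awl: Scribing awl with a pear-shaped wooden handle 28 mm thick, standing in the rack, top 98 mm above the bench. Not needed. Origin at its tip, z up.
- punch: Steel punch with a square 18 mm head 40 mm tall, standing in the rack, top 90 mm above the bench. Not needed. Origin at its tip, z up.
- divider: Brass spring divider, 150 x 52 mm, 8 mm thick, lying flat on the bench beside the track (far side). Not needed. Origin in its middle on the bench.
- hook: Tarnished copper slate hook, 105 mm long, 6 mm wire, lying on the bench beside the track (near side). Not needed. Origin in its middle on the bench.
Things that resemble listed ones, but are neither listed nor needed, are in the scene too. Of the things like the slate, leave any that is green; of the rest the smaller one is meant.

How it is judged:
On the way, in this order (a step that is already met when the one before it is completed fails the run):
1. the clamp is fully home (within 3 mm) and its jaw sits on the slate (value of joint clamp above 0.077 m and value of joint jaw between 0.06 and 0.17 rad), for 0.2 s.
2. the lock pin is down through clamp and track (horizontal distance between pin_tip and track_hole below 0.005 m and z of pin_tip in the frame of jig below 0.011 m), for 0.1 s.
At the end, for the whole second after the job is handed in: Clamp within 3 mm of fully home, jaw resting on the slate (0.06 to 0.17 rad); lock pin at rest, upright within 0.15 rad, tip within 5 mm of the track hole's axis and under 11 mm above the bench (5 mm when seated); slate flat (0.06 rad), within 8 mm of its start (all of step 1 and all of step 2 and angle between pin's own z axis and vertical below 0.15 rad and linear speed of pin below 0.02 m/s and distance of slate from where it was at the start of the episode below 0.008 m and angle between slate's own z axis and vertical below 0.06 rad); the robot touches nothing.
It fails at once if the fingers press on the slate with more than 5 N (contact force between the fingers and slate above 5 N).
It fails at once if the awl is moved more than 25 mm (distance of awl from where it was at the start of the episode above 0.025 m).
It fails at once if the punch is moved more than 25 mm (distance of punch from where it was at the start of the episode above 0.025 m).
It fails at once if the divider is moved more than 30 mm (distance of divider from where it was at the start of the episode above 0.03 m).
It fails at once if the copper hook is moved more than 30 mm (distance of hook from where it was at the start of the episode above 0.03 m).
It also fails if it takes over 72 s, if anything falls off the work surface, if the arm or the gripper's body presses on something with over 40 N, if the wrist force passes 120 N, or if a joint passes its speed limit or range.

### The arm

A 6-joint arm with a two-finger parallel gripper is mounted at the origin on the work surface. World frame = base frame: x ahead of the robot, y to its left, z up, the work surface at z = 0. Lengths are in m, angles in rad, forces in N, time in s.
With the tool pointing down it reaches from about 0.25 to 0.775 m from the base axis. Payload 4 kg.
Tool frame: the origin (TCP) lies at the very end of the fingers, on their centre line; the grasp point (between the pads) lies 19 mm behind it; z points along the fingers, y is the line along which they close (so a half turn about z gives the same grasp; the last joint's range is limited). The gripper opens to 94 mm and grips with 3 to 60 N. Pads are 16 mm wide; open, the fingers measure 119 mm over their backs; the gripper's body (75 mm by 177 mm) begins 78 mm behind the grasp point.
Start: joints at [-1.267, 0.087, 1.371, -0, 1.684, -0.103], TCP at [0.218, -0.505, 0.206] pointing down, gripper open.
Joint ranges: [-3.1, 3.1], [-0.76, 2.03], [0.27, 2.55], [-1.08, 4.22], [0.17, 2.65], [-2.57, 2.57]. Speed limits (rad/s): [2.79, 2.79, 3.14, 3.14, 3.14, 3.14].

### API

Orientations are given as a unit quaternion [w, x, y, z].
In Python, from station import r gives the robot as it stands. The module is installed in compiled form; this text tells all that it offers.
- The arm moves only by the tool send_rows, never from a script. Its argument "deltas" is text: rows parted by semicolons, each of 6 numbers parted by spaces: the shift along the tool's x, y, z in units of 25 mm (1.0 is 25 mm), then the turn, a rotation vector about the tool's x, y, z in units of 6 degrees (1.0 is 6 degrees). In form: dx dy dz wx wy wz; .... A call has 1 to 10 rows; each row shifts and turns the commanded pose from where the row before left it, along the tool's axes as they then stand; what a row does not reach is not made up. A row lasts 1/8 s, in which the tool goes at most 62.5 mm and 10.7 degrees, less where a joint would pass 70% of its speed; a pose out of reach is approached as far as the arm can. A call is refused whole if a number of a shift passes 1 or a number of a turn 1, either way. A call with a gripper value outside its range is refused whole. "jaw" is the opening in per cent of the stroke, from 0 (shut) to 100 (fully open), set as the call begins (left out, the last holds). The fingers move at their own pace and stop on an object; "force" is the grip in N (left out, the last holds). Time passes only in rows, so rows that do not move let the fingers close. It gives the time, the measured TCP pose, the force, the opening and the grip force at its end, in the units of the state.
- r.read_state(): the state, without advancing time (a new reading comes with each control period).
- r.snapshot(name): name is "scene" or "top" or "wrist"; returns a dict with "frame" (400x640x3 uint8, blue, green, red), "range_z" (400x640 float32, m along the optical axis (not along the pixel's ray), 0 where there is no reading), "camera_matrix" (3x3 intrinsics, pixels), "xyz" and "rotation" of the camera in the world; the wrist camera has in their place "mount" (4x4, takes a point from camera to tool coordinates, whose origin is the TCP and whose axes are the flange's). Camera axes: x right, y down, z forward; pixel columns grow to the right and rows downward; lengths in m; the calibration is good to about 2 mm. The wrist camera is an equidistant fisheye: a pixel r from the principal point sees the ray r / f radians off the axis. A picture is of the moment at which its call begins: read the wrist's pose just before it.
- r.job_done(): hands the job in; it is judged then, once.
Trained networks look in the newest picture that a camera, given by its name, has taken for a name from the list of things; names that differ only in an ending like _2 or _b are one class to them, and where a whole thing is asked for, a point or a joint stands for the part that bears it (a point fixed in the world has none). Each returns a list of dicts, best first, with "confidence" (0 to 1); they miss things now and then, are a little off and sometimes report something else, mostly with a low value. They report only what shows in the picture. A call takes as long as a camera call. They do not tell look-alikes from the thing itself.
- r.look_for(label, camera): "box" ([left, top, right, bottom] in pixels, round what is visible of it).
- r.silhouettes(label, camera): "mask" (400x640 bool, what is visible of it) and "box" ([left, top, right, bottom] in pixels, round what is visible of it).
The state is a dict: "clock": time; "joints": joint angles; "joint_velocities": joint speeds; "effort": joint torques, N m; "tcp_pos": TCP position; "eef_rot": TCP orientation; "contact_force": force on the tool from outside, world axes, zero at the start; "wrist_torque": the same for the moment, N m; "finger_gap": opening from 0.0 (shut) to 1.0 (fully open); "grasp_force": force on a finger pad.
Only numpy, scipy, OpenCV 4.12 (cv2) and the standard library are available. Lean on these libraries where they do the work, as an engineer would, in place of code of your own. Each camera call takes 0.05 s, during which the arm holds its last target. There are 200 camera calls.

## Working session

There is one attempt and no reset: what is moved stays moved. The work goes in short steps, Python scripts to look and compute and a tool call to move; the robot and the scene stay as the last step left them, time stands still between calls to the robot, and variables do not carry over. Pictures are saved under pics/ and viewed, at most 10 in all, crops included, and the job is handed in when it is done.

Besides the shell and the picture viewer there is one more tool, called by a JSON object that holds its "op" and its "data", one argument or row to a line. send_rows: Moves the arm, as the interface text tells. Its arguments: {"type":"object","properties":{"deltas":{"type":"string"},"jaw":{"type":"number"},"force":{"type":"number"}},"required":["deltas"]}

```bash
mkdir -p pics
cat > h.py <<'E'
import numpy as np, cv2
from station import r
def world(s,uv,z=None):
    K=np.array(s["camera_matrix"]);R=np.array(s["rotation"])
    if R.shape!=(3,3):
        from scipy.spatial.transform import Rotation as Q; R=Q.from_quat(np.roll(R,-1)).as_matrix()
    uv=np.atleast_2d(uv).astype(float)
    d=np.c_[(uv[:,0]-K[0,2])/K[0,0],(uv[:,1]-K[1,2])/K[1,1],np.ones(len(uv))]
    t=np.array(s["xyz"])
    if z is None:
        rz=s["range_z"][uv[:,1].round().astype(int),uv[:,0].round().astype(int)]
        return d*rz[:,None]@R.T+t
    w=d@R.T
    return t+w*((z-t[2])/w[:,2])[:,None]
E
python3 - <<'E'
from h import *
for c in("top","scene"):
    s=r.snapshot(c);cv2.imwrite(f"pics/{c}0.png",s["frame"]);print(c,s["xyz"],np.array(s["rotation"]).shape)
    for l in("jig","clamp","push_face","jaw","slate","rack","pin","awl","punch","divider","hook"):
        for o in r.silhouettes(l,c)[:3]:
            v,u=np.nonzero(o["mask"]);p=world(s,np.c_[u,v]);print(l,round(o["confidence"],2),np.round(o["box"]),np.median(p,0).round(3),p[:,2].max().round(3))
print(r.read_state())
E
```

```text
top [0.17881317 0.00396583 1.47897129] (4,)
jig 0.77 [280. 115. 427. 200.] [ 0.526 -0.032  0.044] 1.479
clamp 0.65 [299. 151. 362. 184.] [ 0.531 -0.023  0.05 ] 1.479
push_face 0.8 [301. 153. 360. 184.] [ 0.531 -0.02   0.051] 1.479
jaw 0.78 [330. 154. 362. 170.] [ 0.547 -0.07   0.07 ] 1.479
slate 0.88 [382. 242. 467. 300.] [ 0.218 -0.296  0.012] 1.479
slate 0.74 [433. 177. 492. 232.] [ 0.437 -0.42   0.008] 1.479
slate 0.71 [360. 124. 421. 177.] [ 0.586 -0.192  0.058] 1.479
rack 0.62 [195. 146. 223. 211.] [0.497 0.332 0.049] 1.479
rack 0.21 [353. 192. 392. 204.] [ 0.446 -0.172  0.004] 1.479
awl 0.6 [201. 191. 208. 200.] [0.442 0.343 0.094] 0.102
punch 0.42 [202. 174. 209. 179.] [0.503 0.338 0.085] 0.096
divider 0.62 [309. 116. 357. 136.] [ 0.684 -0.018  0.007] 1.479
scene [1.14231985 0.69953471 0.85800334] (4,)
jig 0.9 [182. 189. 332. 269.] [ 0.557 -0.026  0.041] 0.858
jig 0.57 [245. 212. 280. 225.] [ 0.553 -0.072  0.07 ] 0.085
clamp 0.84 [244. 212. 314. 242.] [ 0.538 -0.02   0.051] 0.858
push_face 0.89 [246. 214. 310. 245.] [ 0.538 -0.022  0.051] 0.858
jaw 0.64 [244. 210. 278. 226.] [
[... 639 characters left out ...]
.2, 'joints': array([-1.26710839e+00,  8.72051960e-02,  1.37071492e+00, -4.00373126e-05,
        1.68357414e+00, -1.03103276e-01]), 'joint_velocities': array([-0.00029443, -0.00133069, -0.00015917, -0.00117407, -0.00278135,
       -0.00032229]), 'effort': array([-1.42119708e-03, -3.40043914e+01, -3.02598596e+01,  7.14637502e-02,
        2.38616386e-02, -1.84692581e-06]), 'tcp_pos': array([ 0.21760282, -0.50514505,  0.20549546]), 'eef_rot': array([ 5.09440917e-05,  9.79386780e-01,  2.01993893e-01, -1.48653318e-05]), 'contact_force': array([1.13460645, 0.16165879, 0.58650616]), 'wrist_torque': array([-0.00914093,  0.04474138, -0.03982805]), 'grasp_force': 0.0, 'finger_gap': 0.9998674003016954}
```

Run:
```python
import cv2,numpy as np
a=cv2.imread("pics/top0.png");b=cv2.imread("pics/scene0.png")
x=cv2.resize(a[105:255,180:480],(800,400),interpolation=2)
y=cv2.resize(b[180:345,170:470],(800,440),interpolation=2)
cv2.imwrite("pics/m0.png",cv2.resize(np.vstack([x,y]),(571,600)))
```

```text
(no output)
```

View pics/m0.png

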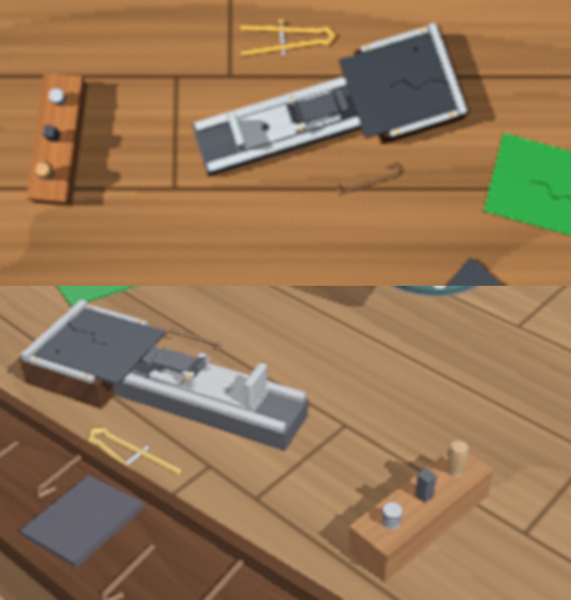

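The picture shows the jig in the middle. Its track runs right and slightly up towards the slate (top view), with the push plate near top px (305,172). The rack is at left: the pin is the light round head at top px (209,155), then the dark punch, then the wooden awl.

```bash
cat > m.py <<'E'
from h import *
def cloud(c,box):
    s=r.snapshot(c);u,v=np.meshgrid(np.arange(box[0],box[2]),np.arange(box[1],box[3]))
    uv=np.c_[u.ravel(),v.ravel()];k=s["range_z"][uv[:,1],uv[:,0]]>0;return world(s,uv[k])
if __name__=="__main__":
    for c,jb,pb in(("top",(270,100,440,210),(190,140,230,215)),("scene",(175,180,340,275),(350,260,430,340))):
        p=cloud(c,jb);print(c)
        t=p[(p[:,2]>.025)&(p[:,2]<.047)];rc=cv2.minAreaRect(t[:,:2].astype(np.float32));print("track rect",rc, cv2.boxPoints(rc).round(3).tolist())
        sl=p[(p[:,2]>.053)&(p[:,2]<.064)&(p[:,1]<-.08)];rc=cv2.minAreaRect(sl[:,:2].astype(np.float32));print("slate",rc,cv2.boxPoints(rc).round(3).tolist())
        pp=p[(p[:,2]>.076)];rc=cv2.minAreaRect(pp[:,:2].astype(np.float32));print("plate",len(pp),pp.mean(0).round(4),rc,pp[:,1].round(3)[:40])
        q=cloud(c,pb);h=q[(q[:,2]>.062)];
        for n,x in(("pin",.57),("punch",.505),("awl",.443)):
            k=h[abs(h[:,0]-x)<.025];print(n,len(k),k.mean(0).round(4),k.min(0).round(4),k.max(0).round(4))
        rk=q[(q[:,2]>.042)&(q[:,2]<.056)];rc=cv2.minAreaRect(rk[:,:2].astype(np.float32));print("rack",rc)
E
python3 m.py
```

```text
top
track rect ((0.5546562075614929, -0.0827760249376297), (0.1479557901620865, 0.4224415719509125), 15.45096492767334) [[0.4269999861717224, 0.10100000351667404], [0.5400000214576721, -0.3059999942779541], [0.6819999814033508, -0.2669999897480011], [0.5699999928474426, 0.14100000262260437]]
slate ((0.5853583812713623, -0.1814998835325241), (0.15301327407360077, 0.20725427567958832), 16.94297981262207) [[0.4819999933242798, -0.10499999672174454], [0.5419999957084656, -0.30300000309944153], [0.6890000104904175, -0.257999986410141], [0.628000020980835, -0.05999999865889549]]
plate 110 [0.5163 0.027  0.0856] ((0.5281599760055542, -0.008404918015003204), (0.04868230223655701, 0.1492142379283905), 18.080734252929688) [-0.031 -0.02  -0.023 -0.026 -0.028 -0.02  -0.023 -0.026 -0.02  -0.023
 -0.026 -0.023 -0.028 -0.031 -0.084 -0.023 -0.026 -0.031 -0.037  0.067
  0.064  0.061  0.059 -0.023 -0.025 -0.028  0.067  0.064  0.061  0.058
 -0.025 -0.028 -0.031 -0.034 -0.063  0.067  0.064  0.061  0.058 -0.025]
pin 51 [0.5629 0.3348 0.0727] [0.5528 0.3244 0.0635] [0.5734 0.3467 0.0808]
punch 62 [0.5026 
[... 907 characters left out ...]
41352844), (0.2286481410264969, 0.3543950915336609), 62.57148742675781) [-0.03  -0.028 -0.028 -0.026 -0.029 -0.024 -0.025 -0.035 -0.029 -0.026
 -0.022 -0.033 -0.029 -0.022 -0.022 -0.028 -0.022 -0.021  0.049  0.049
  0.053  0.054 -0.031 -0.024 -0.019 -0.019  0.049  0.052  0.056  0.056
  0.057 -0.025 -0.02  -0.02  -0.018  0.049  0.051  0.053  0.057  0.056]
pin 91 [0.568  0.3373 0.0716] [0.5549 0.3266 0.0622] [0.5764 0.3468 0.0776]
punch 129 [0.5093 0.3434 0.0807] [0.4969 0.3316 0.062 ] [0.516  0.3515 0.0933]
awl 145 [0.451  0.3494 0.0868] [0.4375 0.3332 0.0626] [0.4591 0.3603 0.1   ]
rack ((0.5051634311676025, 0.34109053015708923), (0.06327102333307266, 0.20251566171646118), 84.85441589355469)
```

Run:
```python
from h import *
s=r.snapshot("top")
for o in r.silhouettes("slate","top"):
    v,u=np.nonzero(o["mask"]);p=world(s,np.c_[u,v],.058)
    rc=cv2.minAreaRect(p[:,:2].astype(np.float32))
    if p[:,0].mean()>.5: print("slate",rc,cv2.boxPoints(rc).round(3).tolist())
for c,b in(("top",(270,100,440,210)),("scene",(175,180,340,275))):
    from m import cloud
    p=cloud(c,b);k=p[(p[:,1]>.02)&(p[:,1]<.1)&(p[:,0]>.42)&(p[:,0]<.58)&(p[:,2]>.07)&(p[:,2]<.1)]
    rc=cv2.minAreaRect(k[:,:2].astype(np.float32));print("plate",len(k),k.mean(0).round(4),rc,cv2.boxPoints(rc).round(3).tolist())
    g=p[(p[:,2]>.02)&(p[:,2]<.047)&(p[:,1]>-.05)];rc=cv2.minAreaRect(g[:,:2].astype(np.float32));print("track",rc,cv2.boxPoints(rc).round(3).tolist())
```

```text
slate ((0.5876932144165039, -0.19220569729804993), (0.13080114126205444, 0.14970843493938446), 17.568561553955078) [[0.503000020980835, -0.14100000262260437], [0.5479999780654907, -0.28299999237060547], [0.6729999780654907, -0.24400000274181366], [0.6269999742507935, -0.10100000351667404]]
plate 75 [0.5061 0.057  0.0881] ((0.5072212815284729, 0.05722705274820328), (0.04965998977422714, 0.011784419417381287), 18.098495483398438) [[0.4819999933242798, 0.054999999701976776], [0.48500001430511475, 0.04399999976158142], [0.5329999923706055, 0.05900000035762787], [0.5289999842643738, 0.07100000232458115]]
track ((0.5173633694648743, 0.029439933598041534), (0.08296464383602142, 0.18507657945156097), 17.355146408081055) [[0.44999998807907104, 0.10499999672174454], [0.5049999952316284, -0.07100000232458115], [0.5849999785423279, -0.04699999839067459], [0.5289999842643738, 0.12999999523162842]]
plate 111 [0.5131 0.0613 0.0838] ((0.5106162428855896, 0.058105308562517166), (0.04885245859622955, 0.013831519521772861), 17.559675216674805) [[0.48500001430511475, 0.05700000002980232], [0.48899999260902405, 0.04399999976158142], [0.5360000133514404, 0.05900000035762787], [0.5320000052452087, 0.07199999690055847]]
track ((0.5183451771736145, 0.029023170471191406), (0.08684109151363373, 0.1906319260597229), 17.06868553161621) [[0.4490000009536743, 0.10700000077486038], [0.5049999952316284, -0.07500000298023224], [0.5879999995231628, -0.04899999871850014], [0.5320000052452087, 0.13300000131130219]]
```

```bash
cat > plan.py <<'E'
# rows from the present pose to: x y z yaw_of_tool_y(deg)
import sys,numpy as np
from scipy.spatial.transform import Rotation as Q
from station import r
def down(a):
    y=np.array([np.cos(a),np.sin(a),0]);z=np.array([0,0,-1.]);return Q.from_matrix(np.c_[np.cross(y,z),y,z])
x,y,z,a=map(float,sys.argv[1:5]);s=r.read_state()
p=s["tcp_pos"];q=Q.from_quat(np.roll(s["eef_rot"],-1));T=np.array([x,y,z]);G=down(np.radians(a))
rv=(q.inv()*G).as_rotvec();n=int(np.ceil(max(np.linalg.norm(T-p)/.0245,np.degrees(abs(rv).max())/6,1)))
print("at",p.round(4),"F",s["contact_force"].round(1),"gap",round(s["finger_gap"],3),"t",s["clock"],"n",n)
w=np.round(rv/n/np.radians(6),2);out=[]
for i in range(n):
    d=np.round(q.inv().apply((T-p)/(n-i))/.025,2);p=p+q.apply(d*.025);q=q*Q.from_rotvec(w*np.radians(6))
    out.append(" ".join(f"{v:g}" for v in [*d,*w]))
for i in range(0,n,10):print("; ".join(out[i:i+10]))
E
python3 plan.py .498 .092 .16 17.5
```

```text
at [ 0.2176 -0.5051  0.2055] F [-1.3  0.6 -0.4] gap 0.998 t 1.6 n 27
0.73 -0.65 0.07 0 0 -0.52; 0.77 -0.61 0.07 0 0 -0.52; 0.8 -0.56 0.07 0 0 -0.52; 0.83 -0.52 0.07 0 0 -0.52; 0.85 -0.47 0.07 0 0 -0.52; 0.88 -0.43 0.07 0 0 -0.52; 0.9 -0.38 0.07 0 0 -0.52; 0.92 -0.33 0.07 0 0 -0.52; 0.94 -0.28 0.07 0 0 -0.52; 0.95 -0.23 0.07 0 0 -0.52
0.96 -0.18 0.07 0 0 -0.52; 0.97 -0.12 0.07 0 0 -0.52; 0.97 -0.07 0.07 0 0 -0.52; 0.98 -0.02 0.06 0 0 -0.52; 0.98 0.04 0.07 0 0 -0.52; 0.97 0.09 0.06 0 0 -0.52; 0.97 0.14 0.07 0 0 -0.52; 0.96 0.2 0.06 0 0 -0.52; 0.94 0.25 0.07 0 0 -0.52; 0.93 0.3 0.06 0 0 -0.52
0.91 0.35 0.07 0 0 -0.52; 0.89 0.4 0.06 0 0 -0.52; 0.87 0.44 0.07 0 0 -0.52; 0.85 0.49 0.06 0 0 -0.52; 0.82 0.54 0.07 0 0 -0.52; 0.79 0.58 0.06 0 0 -0.52; 0.75 0.61 0.07 0 0 -0.52
```

{"op": "send_rows", "data": {
  "deltas": "0.73 -0.65 0.07 0 0 -0.52; 0.77 -0.61 0.07 0 0 -0.52; 0.8 -0.56 0.07 0 0 -0.52; 0.83 -0.52 0.07 0 0 -0.52; 0.85 -0.47 0.07 0 0 -0.52; 0.88 -0.43 0.07 0 0 -0.52; 0.9 -0.38 0.07 0 0 -0.52; 0.92 -0.33 0.07 0 0 -0.52; 0.94 -0.28 0.07 0 0 -0.52; 0.95 -0.23 0.07 0 0 -0.52",
  "jaw": 0,
  "force": 20
}}

```text
clock: 2.85
tcp_pos: [0.3219, -0.2827, 0.188]
eef_rot: [0.0, 0.888, 0.459, 0.0]
contact_force: [0.4, -0.3, 0.2]
finger_gap: 0.006
grasp_force: 0.0
```

{"op": "send_rows", "data": {
  "deltas": "0.96 -0.18 0.07 0 0 -0.52; 0.97 -0.12 0.07 0 0 -0.52; 0.97 -0.07 0.07 0 0 -0.52; 0.98 -0.02 0.06 0 0 -0.52; 0.98 0.04 0.07 0 0 -0.52; 0.97 0.09 0.06 0 0 -0.52; 0.97 0.14 0.07 0 0 -0.52; 0.96 0.2 0.06 0 0 -0.52; 0.94 0.25 0.07 0 0 -0.52; 0.93 0.3 0.06 0 0 -0.52"
}}

```text
clock: 4.1
tcp_pos: [0.4257, -0.0616, 0.1715]
eef_rot: [0.0, 0.732, 0.681, 0.0]
contact_force: [-1.3, -0.5, 1.3]
finger_gap: 0.006
grasp_force: 0.0
```

{"op": "send_rows", "data": {
  "deltas": "0.91 0.35 0.07 0 0 -0.52; 0.89 0.4 0.06 0 0 -0.52; 0.87 0.44 0.07 0 0 -0.52; 0.85 0.49 0.06 0 0 -0.52; 0.82 0.54 0.07 0 0 -0.52; 0.79 0.58 0.06 0 0 -0.52; 0.75 0.61 0.07 0 0 -0.52; 0 0 0 0 0 0"
}}

```text
clock: 5.1
tcp_pos: [0.4977, 0.0933, 0.1596]
eef_rot: [-0.0, 0.59, 0.807, -0.0]
contact_force: [-0.4, -0.2, 0.5]
finger_gap: 0.007
grasp_force: 0.0
```

```bash
python3 plan.py .4975 .0935 .058 17.5
python3 - <<'E'
from h import *
s=r.snapshot("wrist");cv2.imwrite("pics/w1.png",s["frame"]);print(s["mount"],s["camera_matrix"])
E
```

```text
at [0.4977 0.0933 0.1596] F [-0.4 -0.2  0.5] gap 0.007 t 5.1 n 5
0 -0 0.81 -0 -0 0.01; 0 -0 0.81 -0 -0 0.01; 0 -0 0.81 -0 -0 0.01; 0 -0 0.82 -0 -0 0.01; 0.01 -0 0.81 -0 -0 0.01
[[ 9.75837235e-06 -9.60328024e-01 -2.78872885e-01  8.07518502e-02]
 [ 9.99999821e-01  1.76249281e-04 -5.71940700e-04  3.83787020e-04]
 [ 5.98401828e-04 -2.78872830e-01  9.60327854e-01 -1.79440550e-01]
 [ 0.00000000e+00  0.00000000e+00  0.00000000e+00  1.00000000e+00]] [[309.70691629   0.         316.3931936 ]
 [  0.         309.70691629 201.90354344]
 [  0.           0.           1.        ]]
```

View pics/w1.png

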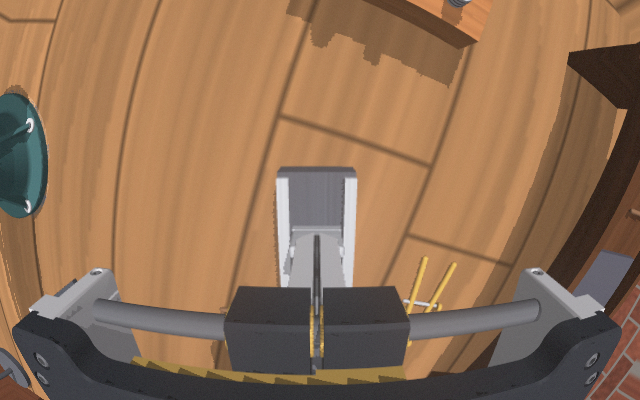

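The wrist view looks back along the track: the track's end is at about (317,168), and the finger tips at (317,250) are in line with its centre. I'll go down behind the plate and push along tool −x.

{"op": "send_rows", "data": {
  "deltas": "0 0 0.81 0 0 0; 0 0 0.81 0 0 0; 0 0 0.81 0 0 0; 0 0 0.82 0 0 0; 0 0 0.8 0 0 0; -0.4 0 0 0 0 0; -0.4 0 0 0 0 0; -0.3 0 0 0 0 0"
}}

```text
clock: 6.15
tcp_pos: [0.5068, 0.0651, 0.0599]
eef_rot: [0.0, 0.591, 0.806, 0.001]
contact_force: [-1.3, 1.7, 0.8]
finger_gap: 0.007
grasp_force: 0.8
```

{"op": "send_rows", "data": {
  "deltas": "-0.3 0 0 0 0 0; -0.3 0 0 0 0 0; -0.3 0 0 0 0 0; -0.3 0 0 0 0 0; 0 0 0 0 0 0"
}}

```text
clock: 6.78
tcp_pos: [0.5157, 0.0375, 0.0592]
eef_rot: [0.0, 0.591, 0.807, 0.001]
contact_force: [-0.9, 3.2, 2.3]
finger_gap: 0.006
grasp_force: 1.8
```

{"op": "send_rows", "data": {
  "deltas": "-0.2 0 0 0 0 0; -0.2 0 0 0 0 0; -0.2 0 0 0 0 0; 0 0 0 0 0 0"
}}

```text
clock: 7.28
tcp_pos: [0.5187, 0.0276, 0.0592]
eef_rot: [-0.004, 0.591, 0.807, 0.003]
contact_force: [-4.7, 15.5, 6.7]
finger_gap: 0.008
grasp_force: 8.3
```

{"op": "send_rows", "data": {
  "deltas": "-0.2 0 0 0 0 0; -0.2 0 0 0 0 0; 0 0 0 0 0 0"
}}

```text
clock: 7.65
tcp_pos: [0.5186, 0.0278, 0.0593]
eef_rot: [-0.012, 0.59, 0.808, 0.009]
contact_force: [-12.4, 37.7, 14.6]
finger_gap: 0.004
grasp_force: 20.1
```

{"op": "send_rows", "data": {
  "deltas": "0.4 0 0 0 0 0; 0.6 0 0 0 0 0; 0.5 0 -0.3 0 0 0; 0 0 -1 0 0 0; 0 0 -1 0 0 0; 0 0 -1 0 0 0; 0 0 -0.8 0 0 0",
  "jaw": 60
}}

```text
clock: 8.52
tcp_pos: [0.5119, 0.0482, 0.1628]
eef_rot: [0.001, 0.591, 0.806, -0.0]
contact_force: [-1.0, -0.7, 0.3]
finger_gap: 0.602
grasp_force: 0.0
```

```bash
python3 plan.py .566 .336 .13 85
python3 - <<'E'
from h import *
s=r.snapshot("scene");cv2.imwrite("pics/s2.png",cv2.resize(s["frame"][180:280,180:340],(800,500),interpolation=2))
s=r.snapshot("top")
for o in r.silhouettes("slate","top"):
    v,u=np.nonzero(o["mask"]);p=world(s,np.c_[u,v],.058)
    if p[:,0].mean()>.5: print("slate",cv2.minAreaRect(p[:,:2].astype(np.float32)))
E
```

```text
at [0.5119 0.0482 0.1628] F [-1.  -0.7  0.3] gap 0.602 t 8.525 n 13
0.8 0.42 0.1 -0 0 -0.87; 0.75 0.5 0.1 -0 0 -0.87; 0.7 0.56 0.1 -0 0 -0.87; 0.65 0.62 0.1 -0 0 -0.87; 0.59 0.68 0.1 -0 0 -0.87; 0.53 0.73 0.1 -0 0 -0.87; 0.46 0.78 0.1 -0 0 -0.87; 0.39 0.81 0.1 -0 0 -0.87; 0.31 0.85 0.1 -0 0 -0.87; 0.23 0.87 0.1 -0 0 -0.87
0.15 0.89 0.1 -0 0 -0.87; 0.07 0.9 0.1 -0 0 -0.87; -0.01 0.9 0.1 -0 0 -0.87
slate ((0.5869984030723572, -0.19419267773628235), (0.13552725315093994, 0.15138442814350128), 17.293960571289062)
```

View pics/s2.png

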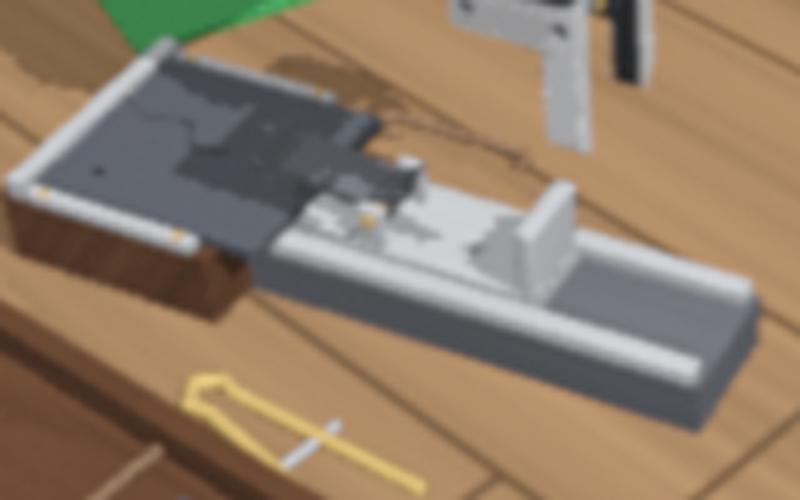

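The scene view shows the clamp home: the jaw (350,165) lies over the slate's edge, and the push plate is at (545,240). Next I'll find the hole with the wrist camera.

```bash
cat >> h.py <<'E'
from scipy.spatial.transform import Rotation as Q
def wproj(s,st,P):
    M=np.array(s["mount"]);K=np.array(s["camera_matrix"])
    t=Q.from_quat(np.roll(st["eef_rot"],-1)).inv().apply(np.atleast_2d(P)-st["tcp_pos"])
    c=(t-M[:3,3])@M[:3,:3];h=np.hypot(c[:,0],c[:,1]);a=np.arctan2(h,c[:,2])
    return K[:2,2]+K[0,0]*(a/h)[:,None]*c[:,:2]
def wworld(s,st,uv,z):
    M=np.array(s["mount"]);K=np.array(s["camera_matrix"]);q=Q.from_quat(np.roll(st["eef_rot"],-1))
    d=(np.atleast_2d(uv)-K[:2,2])/K[0,0];a=np.linalg.norm(d,axis=1,keepdims=True)
    c=np.hstack([d/a*np.sin(a),np.cos(a)]);w=q.apply(c@M[:3,:3].T);o=q.apply(M[:3,3])+st["tcp_pos"]
    return o+w*((z-o[2])/w[:,2])[:,None]
E
python3 - <<'E'
from h import *
st=r.read_state();s=r.snapshot("wrist");cv2.imwrite("pics/w3.png",s["frame"])
print(wproj(s,st,[[.5365,-.0301,.045],[.566,.336,.074]]))
u,v=wproj(s,st,[[.5365,-.0301,.045]])[0].astype(int)
f=cv2.resize(s["frame"][v-50:v+50,u-60:u+60],(720,600),interpolation=2);cv2.imwrite("pics/w3c.png",f);print(u-60,v-50)
E
```

```text
[[315.34567832 269.51120901]
 [457.65461365 -50.65648444]]
255 219
```

View pics/w3c.png

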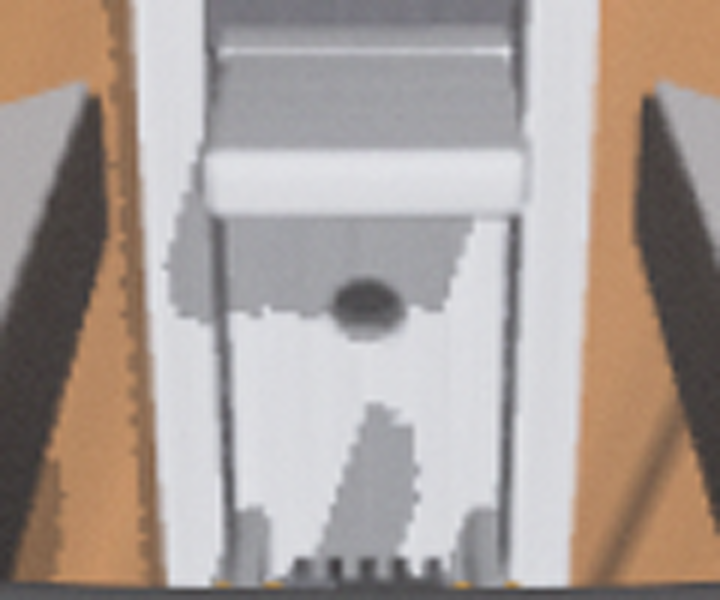

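The crop shows the hole at crop (367,308), which is wrist px (316,270.2). My prediction was (315.3,269.5). Now to the pin.

Run:
```python
from h import *
st=r.read_state();s=r.snapshot("wrist");print(wworld(s,st,[[316,270.2]],.045))
```

```text
[[ 0.53615992 -0.02983399  0.045     ]]
```

{"op": "send_rows", "data": {
  "deltas": "0.8 0.42 0.1 0 0 -0.87; 0.75 0.5 0.1 0 0 -0.87; 0.7 0.56 0.1 0 0 -0.87; 0.65 0.62 0.1 0 0 -0.87; 0.59 0.68 0.1 0 0 -0.87; 0.53 0.73 0.1 0 0 -0.87; 0.46 0.78 0.1 0 0 -0.87; 0.39 0.81 0.1 0 0 -0.87; 0.31 0.85 0.1 0 0 -0.87; 0.23 0.87 0.1 0 0 -0.87"
}}

```text
clock: 10.02
tcp_pos: [0.552, 0.2708, 0.1341]
eef_rot: [-0.001, 0.174, 0.985, -0.001]
contact_force: [0.5, -0.2, -0.9]
finger_gap: 0.601
grasp_force: 0.0
```

{"op": "send_rows", "data": {
  "deltas": "0.15 0.89 0.1 0 0 -0.87; 0.07 0.9 0.1 0 0 -0.87; 0 0.9 0.1 0 0 -0.87; 0 0 0 0 0 0"
}}

```text
clock: 10.52
tcp_pos: [0.5638, 0.3376, 0.1262]
eef_rot: [-0.002, 0.04, 0.999, -0.001]
contact_force: [0.3, -0.9, -0.5]
finger_gap: 0.6
grasp_force: 0.0
```

Run:
```python
from h import *
st=r.read_state();s=r.snapshot("wrist");u,v=wproj(s,st,[[.566,.336,.074]])[0].astype(int);print(st["tcp_pos"],u,v)
for o in r.look_for("pin","wrist")[:3]:print(o)
v=min(v,330);cv2.imwrite("pics/w4.png",cv2.resize(s["frame"][v-70:v+70,u-84:u+84],(720,600),interpolation=2));print(u-84,v-70)
```

```text
[0.5638461  0.33758056 0.12621064] 315 221
{'box': [300.2, 200.5, 324.6, 231.5], 'confidence': 0.96}
231 151
```

View pics/w4.png

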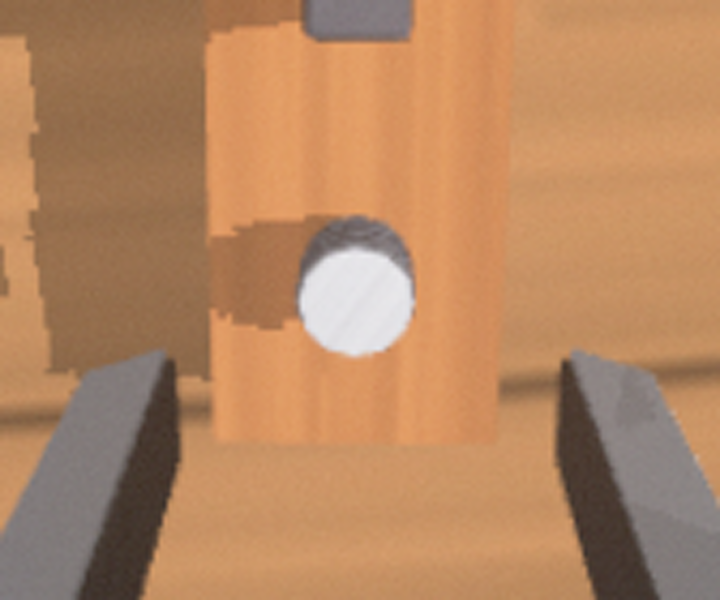

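The pin's head is centred between the fingers at wrist px (314,221.3); the punch is above it, clear of the fingers.

Run:
```python
from h import *
st=r.read_state();s=r.snapshot("wrist");w=wworld(s,st,[[314,221.3]],.074)[0];print(w)
import os;os.system(f"python3 plan.py {w[0]} {w[1]} .054 85")
```

```text
at [0.5645 0.3361 0.1279] F [-0.4 -0.4  0.8] gap 0.598 t 10.675 n 4
-0.03 -0.02 0.74 -0 -0 0.01; -0.02 -0.02 0.74 -0 -0 0.01; -0.03 -0.02 0.74 -0 -0 0.01; -0.02 -0.03 0.74 -0 -0 0.01
[0.566783   0.33356663 0.074     ]
```

{"op": "send_rows", "data": {
  "deltas": "-0.02 -0.01 0.74 0 0 0; -0.02 -0.01 0.74 0 0 0; -0.02 -0.01 0.74 0 0 0; -0.02 -0.01 0.74 0 0 0; 0 0 0 0 0 0"
}}

```text
clock: 11.3
tcp_pos: [0.5658, 0.3354, 0.0524]
eef_rot: [-0.001, 0.04, 0.999, -0.001]
contact_force: [0.5, 0.2, -0.0]
finger_gap: 0.602
grasp_force: 0.0
```

{"op": "send_rows", "data": {
  "deltas": "0 0 0 0 0 0; 0 0 0 0 0 0; 0 0 0 0 0 0; 0 0 0 0 0 0",
  "jaw": 0,
  "force": 25
}}

```text
clock: 11.8
tcp_pos: [0.5669, 0.336, 0.0551]
eef_rot: [0.0, 0.04, 0.999, 0.0]
contact_force: [-0.4, -1.1, 0.1]
finger_gap: 0.227
grasp_force: 25.0
```

{"op": "send_rows", "data": {
  "deltas": "0 0 -0.3 0 0 0; 0 0 -0.5 0 0 0; 0 0 -0.6 0 0 0; 0 0 -0.7 0 0 0; 0 0 -0.8 0 0 0; 0 0 -0.9 0 0 0; 0 0 -0.5 0 0 0"
}}

```text
clock: 12.68
tcp_pos: [0.5674, 0.3364, 0.1651]
eef_rot: [0.002, 0.04, 0.999, 0.001]
contact_force: [0.4, -0.0, -0.8]
finger_gap: 0.223
grasp_force: 25.0
```

```bash
python3 plan.py .5362 -.0300 .145 17.5
python3 - <<'E'
from h import *
s=r.snapshot("scene");
for o in r.look_for("pin","scene")[:3]:print(o)
E
```

```text
at [0.5674 0.3364 0.1651] F [ 0.4 -0.  -0.8] gap 0.223 t 12.675 n 16
0 -0.92 0.05 0 0 0.71; -0.06 -0.92 0.05 0 0 0.71; -0.13 -0.91 0.05 0 0 0.71; -0.2 -0.9 0.05 0 0 0.71; -0.26 -0.88 0.05 0 0 0.71; -0.33 -0.86 0.05 0 0 0.71; -0.39 -0.83 0.05 0 0 0.71; -0.45 -0.8 0.05 0 0 0.71; -0.51 -0.76 0.05 0 0 0.71; -0.57 -0.72 0.05 0 0 0.71
-0.62 -0.68 0.05 0 0 0.71; -0.67 -0.63 0.05 0 0 0.71; -0.71 -0.58 0.04 0 0 0.71; -0.75 -0.53 0.05 0 0 0.71; -0.79 -0.47 0.04 0 0 0.71; -0.83 -0.4 0.05 0 0 0.71
{'box': [374.9, 261.6, 381.5, 283.5], 'confidence': 0.6}
```

{"op": "send_rows", "data": {
  "deltas": "0 -0.92 0.05 0 0 0.71; -0.06 -0.92 0.05 0 0 0.71; -0.13 -0.91 0.05 0 0 0.71; -0.2 -0.9 0.05 0 0 0.71; -0.26 -0.88 0.05 0 0 0.71; -0.33 -0.86 0.05 0 0 0.71; -0.39 -0.83 0.05 0 0 0.71; -0.45 -0.8 0.05 0 0 0.71; -0.51 -0.76 0.05 0 0 0.71; -0.57 -0.72 0.05 0 0 0.71"
}}

```text
clock: 14.02
tcp_pos: [0.5466, 0.1059, 0.1491]
eef_rot: [-0.0, 0.402, 0.916, -0.0]
contact_force: [0.0, -0.2, -1.3]
finger_gap: 0.227
grasp_force: 25.0
```

{"op": "send_rows", "data": {
  "deltas": "-0.62 -0.68 0.05 0 0 0.71; -0.67 -0.63 0.05 0 0 0.71; -0.71 -0.58 0.04 0 0 0.71; -0.75 -0.53 0.05 0 0 0.71; -0.79 -0.47 0.04 0 0 0.71; -0.83 -0.4 0.05 0 0 0.71; 0 0 0 0 0 0; 0 0 0 0 0 0"
}}

```text
clock: 15.02
tcp_pos: [0.5354, -0.0299, 0.1425]
eef_rot: [-0.0, 0.593, 0.805, 0.0]
contact_force: [-0.9, -0.1, 0.2]
finger_gap: 0.229
grasp_force: 25.0
```

```bash
python3 plan.py .5362 -.0300 .098 17.5
python3 - <<'E'
from h import *
st=r.read_state();s=r.snapshot("wrist");print(wproj(s,st,[st["tcp_pos"]+[0,0,-.045],st["tcp_pos"]+[0,0,.019],[.5362,-.03,.045]]),st["tcp_pos"])
u,v=316,270;cv2.imwrite("pics/w5.png",cv2.resize(s["frame"][v-50:v+50,u-60:u+60],(720,600),interpolation=2))
E
```

```text
at [ 0.5354 -0.0299  0.1425] F [-0.9 -0.1  0.2] gap 0.229 t 15.025 n 2
-0.01 0.02 0.89 -0 -0 -0.02; -0.01 0.01 0.89 -0 -0 -0.02
[[316.06948554 221.38232559]
 [315.88070462 258.76911755]
 [316.98814239 202.72330554]] [ 0.53535282 -0.02985397  0.14250905]
```

View pics/w5.png

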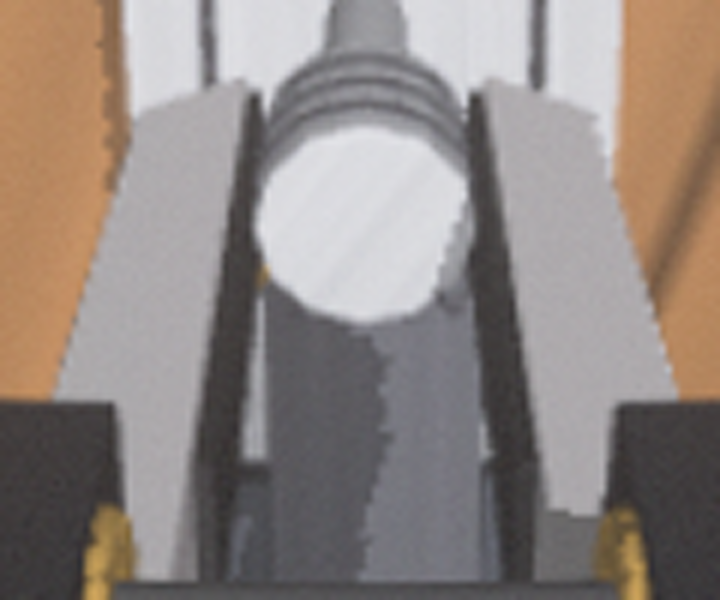

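The pin is upright in the grip: head top at about wrist px (316.5,257), shank running up out of the crop. Next I'll check the tip against the hole.

Run:
```python
from h import *
st=r.read_state();s=r.snapshot("wrist");p=st["tcp_pos"];print(p,"pin head", wworld(s,st,[[316.5,257]],p[2]+.02)-p)
u,v=316,220;cv2.imwrite("pics/w6.png",cv2.resize(s["frame"][v-50:v+50,u-60:u+60],(720,600),interpolation=2))
print(wproj(s,st,[p+[0,0,-.045]]),wproj(s,st,[[.5362,-.03,.045]]))
```

```text
[ 0.53543779 -0.0296288   0.14260212] pin head [[-0.00015141  0.0016754   0.02      ]]
[[316.06093197 221.37023691]] [[316.81321233 202.86887201]]
```

View pics/w6.png

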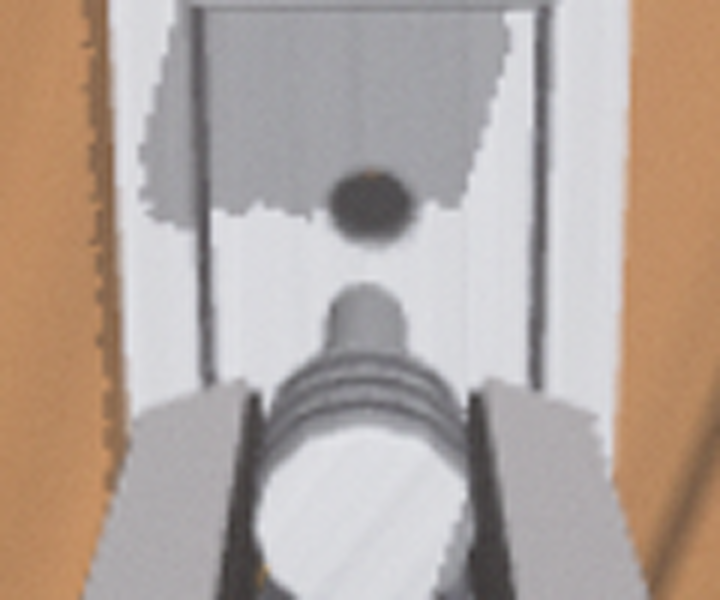

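The hole is at wrist px (317.7,204.1) and the tip at about (317.2,220). That puts the pin about 1.3 mm behind the TCP and the hole about 0.9 mm ahead of where I had it. I'll correct by −2.4 mm along tool x and come down to just above the hole.

{"op": "send_rows", "data": {
  "deltas": "-0.1 0.02 0.4 0 0 0; 0 0 0.6 0 0 0; 0 0 0.5 0 0 0; 0 0 0 0 0 0; 0 0 0 0 0 0"
}}

```text
clock: 15.75
tcp_pos: [0.5368, -0.0326, 0.1052]
eef_rot: [0.0, 0.593, 0.805, -0.0]
contact_force: [-0.6, -0.3, -0.9]
finger_gap: 0.229
grasp_force: 25.0
```

Run:
```python
from h import *
st=r.read_state();s=r.snapshot("wrist");p=st["tcp_pos"];print(p)
u,v=316,220;cv2.imwrite("pics/w7.png",cv2.resize(s["frame"][v-50:v+50,u-60:u+60],(720,600),interpolation=2))
print(wproj(s,st,[p+[0,0.0013,-.045]]),wproj(s,st,[[.5363,-.0307,.045]]))
```

```text
[ 0.53680435 -0.03259414  0.10523954]
[[316.55949586 219.81560578]] [[316.1851964  212.73696176]]
```

View pics/w7.png

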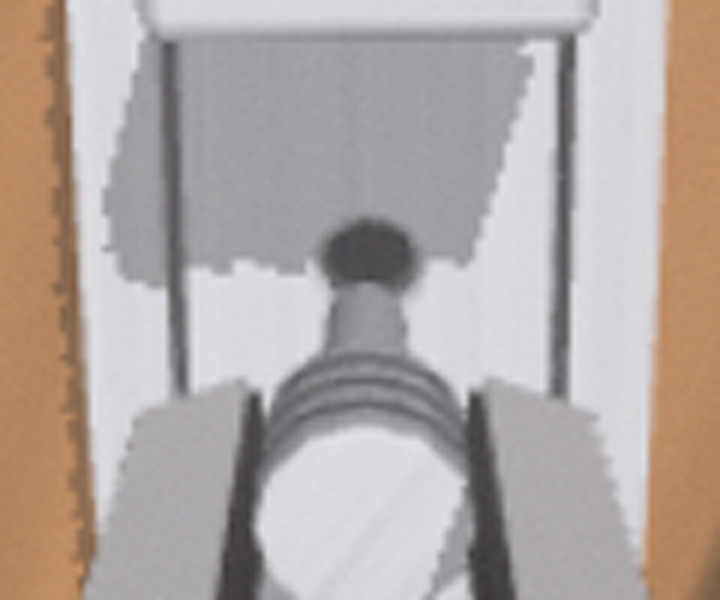

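The hole, at about px (317,212), and the tip (317,219) line up sideways. Along the track they agree to within 1 mm, so I'll go down gently.

{"op": "send_rows", "data": {
  "deltas": "0.02 0 0.4 0 0 0; 0 0 0.4 0 0 0; 0 0 0.3 0 0 0; 0 0 0 0 0 0"
}}

```text
clock: 16.3
tcp_pos: [0.536, -0.032, 0.0766]
eef_rot: [-0.001, 0.593, 0.805, -0.0]
contact_force: [1.3, 0.3, -0.6]
finger_gap: 0.227
grasp_force: 25.0
```

{"op": "send_rows", "data": {
  "deltas": "0 0 0.3 0 0 0; 0 0 0.2 0 0 0; 0 0 0 0 0 0"
}}

```text
clock: 16.68
tcp_pos: [0.5361, -0.0321, 0.0646]
eef_rot: [-0.0, 0.593, 0.805, -0.0]
contact_force: [-0.2, 0.3, -0.4]
finger_gap: 0.226
grasp_force: 25.0
```

{"op": "send_rows", "data": {
  "deltas": "0 0 0.25 0 0 0; 0 0 0.2 0 0 0; 0 0 0.1 0 0 0; 0 0 0 0 0 0"
}}

```text
clock: 17.18
tcp_pos: [0.5364, -0.0321, 0.0511]
eef_rot: [-0.0, 0.593, 0.805, -0.0]
contact_force: [-0.1, 0.4, -0.5]
finger_gap: 0.226
grasp_force: 25.0
```

{"op": "send_rows", "data": {
  "deltas": "0 0 0 0 0 0; 0 0 0 0 0 0; 0 0 0 0 0 0",
  "jaw": 50
}}

```text
clock: 17.55
tcp_pos: [0.5368, -0.0322, 0.0518]
eef_rot: [0.0, 0.593, 0.805, 0.0]
contact_force: [-0.0, 0.1, -0.7]
finger_gap: 0.491
grasp_force: 0.0
```

{"op": "send_rows", "data": {
  "deltas": "0 0 -0.3 0 0 0; 0 0 -0.8 0 0 0; 0 0 -1 0 0 0; 0 0 -1 0 0 0; 0 0 -1 0 0 0; 0 0 0 0 0 0"
}}

```text
clock: 18.3
tcp_pos: [0.5383, -0.0324, 0.157]
eef_rot: [0.003, 0.593, 0.805, 0.001]
contact_force: [0.4, 0.9, -0.2]
finger_gap: 0.5
grasp_force: 0.0
```

Run:
```python
from h import *
st=r.read_state();print(st["tcp_pos"],st["contact_force"],st["finger_gap"])
s=r.snapshot("wrist");a=s["frame"][140:300,220:412]
print(wproj(s,st,[[.5363,-.0307,.069]]))
b=r.snapshot("scene")["frame"][180:280,180:340]
cv2.imwrite("pics/f8.png",np.hstack([cv2.resize(a,(400,333),interpolation=2),np.vstack([cv2.resize(b,(400,250),interpolation=2),np.zeros((83,400,3),np.uint8)])]))
```

```text
[ 0.53825219 -0.03237386  0.15702043] [ 0.37217382  0.93850812 -0.15989231] 0.4995241058978921
[[314.08279766 202.61100095]]
```

View pics/f8.png

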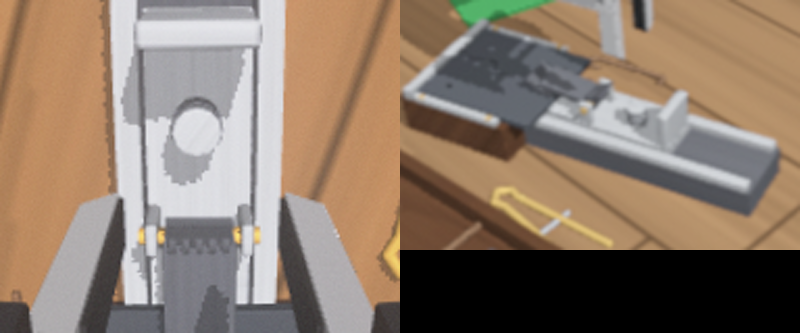

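The head is at wrist px (314.6,203.4), against (314.1,202.6) predicted for seated, and the jaw is still over the slate. I'll check the head's height by depth and hand in.

Run:
```python
from h import *
st=r.read_state();s=r.snapshot("wrist");M=np.array(s["mount"]);K=np.array(s["camera_matrix"])
def pt(u,v):
    d=(np.array([u,v])-K[:2,2])/K[0,0];a=np.linalg.norm(d);z=np.median(s["range_z"][v-1:v+2,u-1:u+2])
    c=np.array([*(d/a*np.tan(a)*z),z]);return Q.from_quat(np.roll(st["eef_rot"],-1)).apply(M[:3,:3]@c+M[:3,3])+st["tcp_pos"]
h=pt(314,203);b=pt(302,225);print(h,b)
if h[2]-b[2]<.028: print(r.job_done())
```

```text
[ 0.53369771 -0.02969923  0.06926124] [ 0.53092357 -0.06181969  0.04516818]
the job is handed in; nothing more can be done
None
```

The job is handed in: the clamp is fully home with its jaw over the slate's edge, and the lock pin is down through clamp and track with its head seated (measured 24 mm above the base plate). I left the other tools alone.

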